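# Clamp the drying rail and drop its swing bolt into the slot

### The job

Lock the steel drying rail into its bracket on the cutting board: swing the clamp's hinged half over onto the tube and press it down until the rubber under the tube gives a little, then swing the bolt up over the lip until its cross bar drops into the slot, push it firmly home against its stop, and let go so that it holds by itself. Work by feel, with no push above about 20 N, keep the bolt down out of the way until the hinged half has been pressed down, and leave the other things on the board where they are.

Things in the scene. Friction and masses are not known exactly. Their poses are not given: they have to be found in the camera images.
- bracket: Fixed aluminium rail bracket on an oak board whose top is 18 mm over the work surface. Origin: under the base plate, below the clamp; x along the tube, y from the bolt's side (-) to the hinge's (+), z up; offsets below are in its frame. Plate x -135..55, y -60..60, 10 mm thick. Clamp 40 mm wide at x = 0; end rest, 42 mm high, at x = -100. Carries the hinged half and the bolt.
- tube: Stainless rail tube, 25 mm diameter, 180 mm long, loose (0.2 to 0.35 kg), lying along bracket x in the end rest and the clamp's lower half, axis 45 mm over the bracket's origin. Origin: middle of its axis; x along it. In the clamp it lies on firm rubber (about 15 N per mm). More than about 24 N of press at jaw_back crushes the rubber: not allowed.
- jaw (a joint): Angle of the clamp's hinged half about the line along bracket x through jaw_hinge. 0: level, just resting on the tube; grows as it opens up and over to +y (1.57 upright, stop 1.75). A press of 8 to 15 N at jaw_back squeezes it to about -0.03 to -0.05; let go, it springs back near 0. It must be pressed below -0.01. Stiff hinge (0.09 N m): stays where left, does not fall.
- jaw_hinge (a point): Hinge axis of the hinged half: bracket (0, 30, 58) mm; fixed to the bracket.
- jaw_back (a point): Point on the outer (closed: upper) flat face of the hinged half, on its centre line, moving with it: 55 mm from the hinge along the back and 12 mm off the hinge line. Closed it is at bracket (0, -25, 70) mm, its z axis up. The flat back is 32 mm wide in x and, closed, runs from y = 26 to -40. Push here to swing the half, press here to squeeze the tube.
- lip (a point): Crown of the lip on the hinged half's two tines, moving with it; closed at bracket (0, -51.5, 72) mm. Tines 10 mm wide each, 12 mm slot between, centred on x = 0. Inside the lip (y -40 to -49) a flat seat at z = 70 for the bolt's cross bar; outside it a ramp falls at 35 deg to y = -68, z = 57. If the half is not down on the tube, the bar jams under this ramp.
- bolt (a joint): Angle of the swing bolt about the line along bracket x through bolt_pivot; grows as it leans out and down to -y (1.45 nearly lying). Stiff pivot (0.04 N m): stays where left. Once the half is down, the bar meets the ramp near 0.4, is wedged up it (5 to 10 N at the knob), over the lip near 0.12, and drops. Stop at 0, giving 1 mrad per N at the knob: push home with 8 to 15 N (below -0.003, never below -0.025).
- bolt_pivot (a point): Pivot axis of the swing bolt: bracket (0, -45, 20) mm; fixed to the bracket.
- knob (a point): Centre of the bolt's ball knob, 18 mm diameter, 80 mm from the pivot on the bolt's axis; moves with the bolt. The bolt: 7 mm round shank, round cross bar (12 mm diameter, 36 mm long along x) 54 mm from the pivot, ball at the end.
- grass_rack: Bystander: grass-shaped white and green silicone drying rack with two rings lying on it, 150 x 55 x 80 mm, fixed, at the board's right edge. Origin: centre of its underside.
- feeding_bottle: Bystander: clear plastic bottle, 58 mm diameter, 150 mm high, upright. Origin: centre of its underside.
- spoon: Bystander: stainless spoon 160 mm long, lying flat. Origin under its middle, x along it.
- sterilizer_cup: Bystander: pale grey sterilizer cup with shut hinged lid, 78 mm diameter, 106 mm high. Origin: centre of its underside.
There are look-alikes about, which are no part of the job. Leave any blue or green look-alike of the tube alone.

How it is judged (in metres and radians):
On the way, in this order (a step that is already met when the one before it is completed fails the run):
1. the hinged half is pressed down onto the tube, squeezing the rubber, while the bolt still hangs out (value of joint jaw below -0.01 rad and value of joint bolt above 0.7 rad), for 0.1 s.
2. the bolt, swung up over the lip into the slot of the closed half, is pushed home against its stop (value of joint jaw below 0 rad and value of joint bolt below -0.003 rad), for 0.02 s.
At the end, for the whole second after the job is handed in: Hinged half closed and squeezed on the tube (jaw angle -0.07 to 0), bolt upright within 0.06 rad, cross bar behind the lip, holding by itself; tube at rest in both rests (axis 40 to 47 mm up, aligned within 0.06 rad, middle within 70 mm of the clamp) (value of joint jaw between -0.07 and 0 rad and value of joint bolt below 0.06 rad and z of tube in the frame of bracket between 0.04 and 0.047 m and angle between the x axis of tube and the x axis of bracket, either way round below 0.06 rad and horizontal distance between tube and bracket below 0.07 m and linear speed of tube below 0.02 m/s); the robot touches nothing.
It fails at once if the tube and its rubber crushed: over 100 N of contact force in all on the tube (a press of about 25 N on the hinged half) (contact force between tube and bracket above 100 N).
It fails at once if the bolt forced past its stop, which takes about 25 N at the knob (value of joint bolt below -0.025 rad).
It fails at once if the tube shoved along or knocked out of its rests (distance of tube from where it was at the start of the episode above 0.02 m).
It fails at once if a bystander on the board disturbed (distance of any of feeding_bottle, spoon, sterilizer_cup from where it was at the start of the episode above 0.015 m or contact force between any of the fingers, the arm and grass_rack above 5 N).
It also fails if it takes over 64 s, if anything falls off the work surface, if the arm or the gripper's body presses on something with over 40 N, if the wrist force passes 120 N, or if a joint passes its speed limit or range.

### The arm

A 6-joint arm with a two-finger parallel gripper is mounted at the origin on the work surface. World frame = base frame: x ahead of the robot, y to its left, z up, the work surface at z = 0. Lengths are in mm, angles in rad, forces in N, time in s.
With the tool pointing down it reaches from about 300 to 775 mm from the base axis. Payload 14.6 kg.
Tool frame: the origin (TCP) lies midway between the tips of the shut fingers; the grasp point (between the pads) lies 19 mm behind it (grip_depth is the distance from the TCP to the grasp point, in mm); z points along the fingers, y is the direction in which the jaws open and shut (so a half turn about z gives the same grasp; the last joint's range is limited). The gripper opens to 94 mm and grips with 3 to 60 N. Pads are 16 mm wide; open, the fingers measure 119 mm over their backs; the gripper's body (75 mm by 177 mm) begins 78 mm behind the grasp point.
Start: joints at [-0.067, 0.3, 1.521, -0, 1.321, -0.067], TCP at [549.99, -0.002, 205.446] pointing down, gripper open.
Joint ranges: [-3.03, 3.03], [-0.79, 2.21], [0.23, 2.52], [-1.04, 4.18], [0, 3.07], [-2.55, 2.55]. Speed limits (rad/s): [2.22, 2.22, 2.57, 3.14, 3.14, 3.14].

### API

Orientations are given as [roll, pitch, yaw] about the fixed x, y, z axes, in that order (R = Rz(yaw) Ry(pitch) Rx(roll)).
In Python, from cell import read_state, camera, camera_info, sign_off, grip_depth gives the robot as it stands.
- The arm moves only by the tool drive_tool, never from a script. Its argument "motion" is one flat list of numbers, 4 for each row, row after row: the shift along the tool's x, y, z in mm, then the turn about the tool's z in rad. A call has 1 to 8 rows; each row shifts and turns the pose as measured when the row begins, along the tool's axes as they then stand; what a row does not reach is not made up. A row lasts 1/12 s, in which the tool goes at most 41.7 mm and 7.16 degrees, less where a joint would pass 70% of its speed; a pose out of reach is approached as far as the arm can. A call is refused whole if a number of a shift passes 41.7 or a number of a turn 0.125, either way. A call with a gripper value outside its range is refused whole. "jaw" is the closure, from 0 (fully open) to 1 (shut), set as the call begins (left out, the last holds). The fingers move at their own pace and stop on an object; "grip_force" is the grip in N (left out, the last holds). Time passes only in rows, so rows that do not move let the fingers close. It gives the time, the measured TCP pose, the force and the opening at its end, in the units of the state.
- read_state(): the state, without advancing time (a new reading comes with each control period).
- camera(name): name is "scene" or "side" or "wrist"; returns the picture (480x640x3 uint8, red, green, blue); there is no depth.
- camera_info(name): a dict with "fovy" (degrees; the focal length in pixels is half the picture's height over the tangent of half this angle, whatever the lens; pixels are square), "cx", "cy" (the principal point, pixels), "camera_from_world" (4x4, takes a point from world to camera coordinates). Camera axes: x right, y up, looking along -z (the intrinsics and any distortion apply to the point x, -y, -z); pixel columns grow to the right and rows downward; lengths in mm; the calibration is good to about 2 mm. A picture is of the moment at which its call begins: read the wrist's pose just before it. camera_info takes no time and is no camera call; for the wrist camera it gives the pose at the moment of the call.
- sign_off(): hands the job in, once; it reports no verdict.
The state is a dict: "clock": time; "joints": joint angles; "qd": joint speeds; "effort": joint torques, N m; "eef_pos": TCP position; "eef_rot": TCP orientation; "wrist_force": force on the tool from outside, world axes, zero at the start; "moment": the same for the moment, N m; "finger_gap": finger opening in mm.
Only numpy, scipy, OpenCV 4.12 (cv2) and the standard library are available. Lean on these libraries where they do the work, as an engineer would, in place of code of your own. Each camera call takes 0.05 s, during which the arm holds its last target. There are 200 camera calls.

## Working session

There is one attempt and no reset: what is moved stays moved. The work goes in short steps, Python scripts to look and compute and a tool call to move; the robot and the scene stay as the last step left them, time stands still between calls to the robot, and variables do not carry over. Pictures are saved under pics/ and viewed, on a budget of 10 in all, crops included, one or two more only if the job needs it, and the job is handed in when it is done.

Besides the shell and the picture viewer there is one more tool, called after "Call:" as name(argument=value, ...), one argument or row to a line, values as JSON. drive_tool: Moves the arm, as the interface text tells. Its arguments: {"type":"object","properties":{"motion":{"type":"array","items":{"type":"number"}},"jaw":{"type":"number"},"grip_force":{"type":"number"}},"required":["motion"]}

```bash
ls; mkdir -p pics
python3 - <<'E'
from cell import *
import cv2,numpy as np
for n in ("scene","side"):
    im=camera(n); cv2.imwrite(f"pics/{n}0.png",im[...,::-1]); i=camera_info(n); print(n,i['fovy'],i['cx'],i['cy'],{k:v for k,v in i.items() if k not in('fovy','cx','cy')})
print(read_state(),grip_depth)
E
```

```text
pics
scene 52.472069941582845 318.29723650149674 234.64370164521912 {'camera_from_world': array([[-6.54411708e-01,  7.55875536e-01, -1.99371674e-02,
         3.72118185e+02],
       [-5.06793367e-01, -4.18891461e-01,  7.53452339e-01,
         1.46929908e+02],
       [ 5.61164682e-01,  5.03172056e-01,  6.57200184e-01,
        -1.41199077e+03],
       [ 0.00000000e+00,  0.00000000e+00,  0.00000000e+00,
         1.00000000e+00]])}
side 54.29214619664656 315.8438010941542 244.92450646892513 {'camera_from_world': array([[ 9.73097068e-01, -2.29547370e-01,  1.97509664e-02,
        -4.75534883e+02],
       [ 1.01811130e-01,  5.05328032e-01,  8.56900271e-01,
        -8.10765610e+01],
       [-2.06679921e-01, -8.31836273e-01,  5.15103703e-01,
        -1.05851040e+03],
       [ 0.00000000e+00,  0.00000000e+00,  0.00000000e+00,
         1.00000000e+00]])}
{'clock': 0.1, 'joints': array([-6.65942541e-02,  3.00407675e-01,  1.52149508e+00,  1.85379189e-05,
        1.32072449e+00, -6.66415953e-02]), 'qd': array([ 0.00084271, -0.00206022, -0.00340883, -0.00015866, -0.00159394,
       -0.00055089]), 'effort': array([ 1.84928511e-03, -5.32644153e+01, -3.53284299e+01,  7.10431044e-02,
        2.34944851e-02, -7.30603051e-05]), 'eef_pos': array([5.49767733e+02, 2.05891188e-02, 2.04957506e+02]), 'eef_rot': array([-3.14056155e+00, -8.68127900e-05,  1.57083903e+00]), 'wrist_force': array([-0.45932066,  0.1562569 ,  0.04371546]), 'moment': array([-0.00548663,  0.02579527,  0.01366382]), 'finger_gap': 93.85144558024389} 18.8
```

View pics/scene0.png

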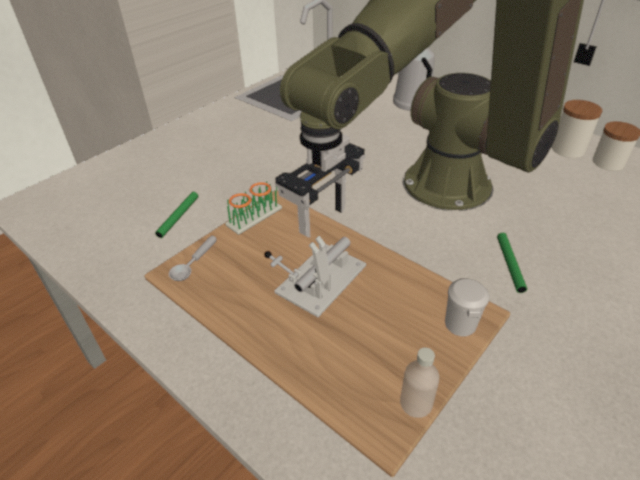

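View pics/side0.png

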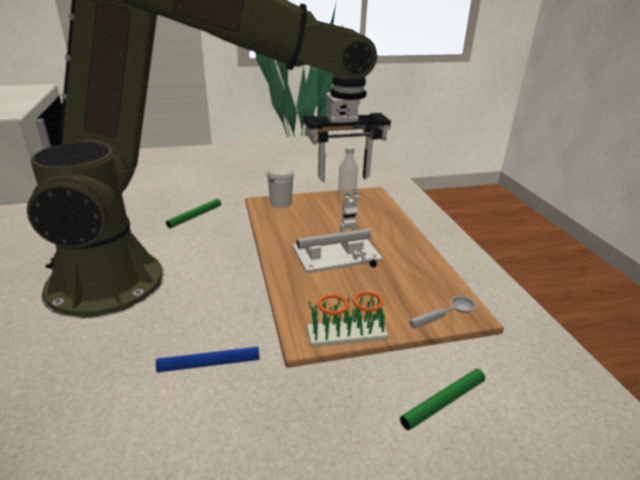

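Scene view: the grey tube and bracket are at about (320,275), with the open half standing at (318,255) and the black knob at (268,255). In the side view the tube is at (335,240), the half at (350,210) and the knob at (373,263). The tube candidates are:
- Grey in the bracket, scene (322,268): this one fits, being stainless and lying in the bracket.
- Green, scene (178,214) and (512,262): decoys.
- Blue, side (208,359): decoy.

I'll enlarge the bracket to confirm.

Run:
```python
import cv2,numpy as np
a=cv2.imread("pics/scene0.png")[225:320,255:375]; b=cv2.imread("pics/side0.png")[185:280,280:400]
f=lambda x:cv2.resize(x,(600,475) if 0 else (400,317),interpolation=cv2.INTER_CUBIC)
f=lambda x:cv2.resize(x,None,fx=6,fy=6,interpolation=cv2.INTER_CUBIC)
A=f(a);B=f(b)
cv2.imwrite("pics/cropA.png",A);cv2.imwrite("pics/cropB.png",B)
```

```text
(no output)
```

View pics/cropA.png

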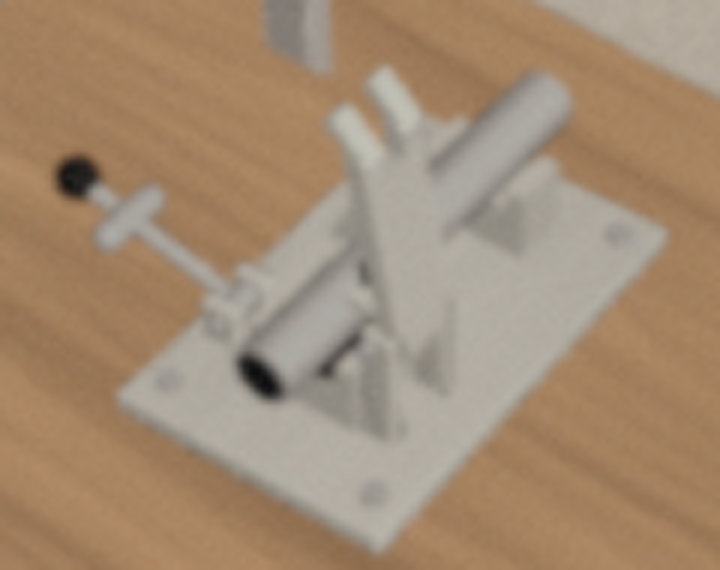

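View pics/cropB.png

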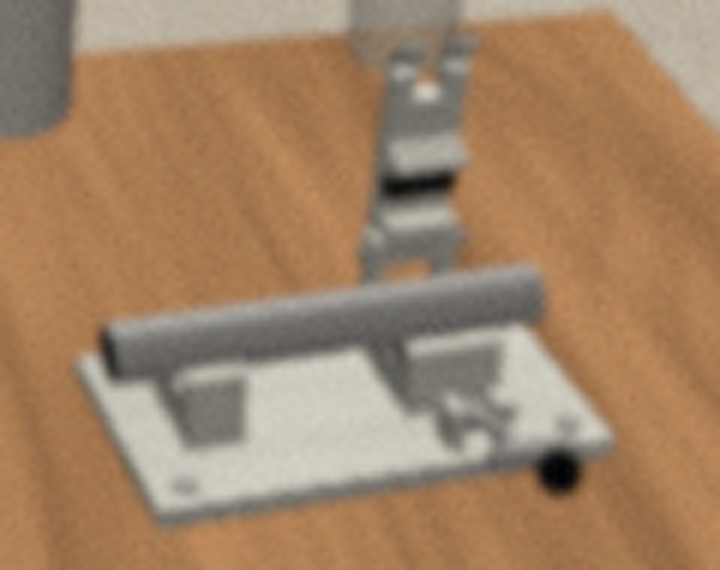

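The crops confirm it: the grey tube lies in the two rests, with tines up and the bolt leaning out to a black knob. Plate corners are A (120,395), (380,543), (667,230) and B (80,358), (160,515), (612,440). I'll fit the bracket pose.

```bash
cat > h.py <<'E'
import numpy as np,cv2
from cell import *
from scipy.optimize import least_squares
def proj(info,P):
    P=np.atleast_2d(P); T=info['camera_from_world']; c=P@T[:3,:3].T+T[:3,3]
    f=240/np.tan(np.radians(info['fovy']/2))
    return np.c_[info['cx']+f*c[:,0]/-c[:,2], info['cy']-f*c[:,1]/-c[:,2]]
def world(p,L,z0=18):  # p: x,y,yaw; L bracket pts
    c,s=np.cos(p[2]),np.sin(p[2]); L=np.atleast_2d(L)
    return np.c_[p[0]+c*L[:,0]-s*L[:,1],p[1]+s*L[:,0]+c*L[:,1],L[:,2]+z0]
def tri(obs):  # [(info,u,v)]
    r=least_squares(lambda P:np.concatenate([proj(i,P)[0]-(u,v) for i,u,v in obs]),[550,0,50]); return r.x,r.fun
E
python3 - <<'E'
from h import *
S=camera_info("scene");D=camera_info("side")
A=np.array([[120,393],[380,541],[667,232]])/6+(255,225)-.4
B=np.array([[80,358],[160,513],[612,438],[515,325]])/6+(280,185)-.4
LA=[[55,-60,10],[55,60,10],[-135,60,10]];LB=[[-135,60,10],[-135,-60,10],[55,-60,10],[55,60,10]]
f=lambda p:np.r_[(proj(S,world(p,LA))-A).ravel(),(proj(D,world(p,LB))-B).ravel()]
r=least_squares(f,[560,0,0]);print(r.x,r.fun.round(2))
p=r.x
f2=lambda q:(lambda a: np.r_[(proj(S,world(q,LA))-A).ravel()])(0)
print(least_squares(f2,p).x, least_squares(lambda q:(proj(D,world(q,LB))-B).ravel(),p).x)
def blk(im,x0,x1,y0,y1):
    c=im[y0:y1,x0:x1].max(2)<60; ys,xs=np.nonzero(c); return xs.mean()+x0,ys.mean()+y0,c.sum()
a=blk(cv2.imread("pics/scene0.png"),262,276,248,262);b=blk(cv2.imread("pics/side0.png"),366,381,256,270)
k,res=tri([(S,*a[:2]),(D,*b[:2])]);print(a,b,k,res)
def tob(P):
    d=P-np.array([p[0],p[1],18]);c,s=np.cos(p[2]),np.sin(p[2]);return np.array([c*d[0]+s*d[1],-s*d[0]+c*d[1],d[2]])
kb=tob(k);print("knob br",kb,"angle",np.arctan2(-(kb[1]+45),kb[2]-20),np.hypot(kb[1]+45,kb[2]-20))
# tines tip
for ua,ub in (((382,75),(462,45)),((340,115),(403,45))):
    t,res=tri([(S,ua[0]/6+255,ua[1]/6+225),(D,ub[0]/6+280,ub[1]/6+185)]);print("tine",t,tob(t),res)
E
```

```text
[ 5.74243167e+02 -1.92522479e+01  6.77581336e-02] [-1.45 -0.58 -1.53 -0.28 -0.05 -0.33 -0.66 -0.62 -0.58 -0.27  0.93  0.25
 -1.98 -5.04]
[ 5.73753504e+02 -1.67432766e+01  7.97765772e-02] [ 5.74131889e+02 -2.58460222e+01  4.18347188e-02]
(np.float64(267.2173913043478), np.float64(253.91304347826087), np.int64(23)) (np.float64(372.61764705882354), np.float64(263.02941176470586), np.int64(34)) [ 583.29451766 -139.94388705   61.16419265] [ 0.15176694 -0.06180275  0.14893117  0.05088604]
knob br [   0.85899657 -121.02752097   43.16419265] angle 1.2750499685899865 79.47807097827435
tine [571.94784456  -1.61248188 175.43261726] [ -1.09573202  17.75469577 157.43261726] [-3.8040532   2.16719351 -4.54733138 -2.21961632]
tine [569.26283263  -3.44727838 165.73324967] [ -3.89880992  16.1059018  147.73324967] [ 3.50517359 -1.98500881  4.16256926  2.01922998]
```

Run:
```python
from h import *
S=camera_info("scene");D=camera_info("side")
A=np.array([[120,393],[380,541],[667,232]])/6+(255,225)-.4
B=np.array([[80,358],[160,513],[612,438]])/6+(280,185)-.4
LA=[[55,-60,10],[55,60,10],[-135,60,10]];LB=[[-135,60,10],[-135,-60,10],[55,-60,10]]
f=lambda p:np.r_[(proj(S,world(p,LA))-A).ravel(),(proj(D,world(p,LB))-B).ravel(),(proj(S,world(p,[0,-45-80*np.sin(p[3]),20+80*np.cos(p[3])]))-(267.2,253.9)).ravel(),(proj(D,world(p,[0,-45-80*np.sin(p[3]),20+80*np.cos(p[3])]))-(372.6,263.0)).ravel()]
r=least_squares(f,[560,0,0,1.3]);print(r.x,r.fun.round(2));p=r.x
def tob(P):
    d=P-np.array([p[0],p[1],18]);c,s=np.cos(p[2]),np.sin(p[2]);return np.array([c*d[0]+s*d[1],-s*d[0]+c*d[1],d[2]])
for ua,ub in (((382,75),(403,45)),((340,115),(462,45))):
    t,res=tri([(S,ua[0]/6+255,ua[1]/6+225),(D,ub[0]/6+280,ub[1]/6+185)]);print("tine",t,tob(t),res)
for n in ("jaw",): pass
W=camera_info("wrist");print(W)
```

```text
[ 5.73891081e+02 -1.75892358e+01  8.11204758e-02  1.27936203e+00] [-0.79  0.05 -0.31 -0.07  0.14 -0.6  -1.05 -0.53 -0.32 -0.29  0.73 -0.31
  0.38  0.33  0.19 -0.15]
tine [558.92168174  -2.95629881 171.57051032] [-13.73444326  15.79781052 153.57051032] [-0.02503965  0.01465008 -0.02960207 -0.01485299]
tine [582.24695233  -2.16448696 169.64198762] [  9.5782848   14.69693603 151.64198762] [-0.32756052  0.18051635 -0.39330183 -0.18545921]
{'fovy': 62.75488120042211, 'cx': 315.27597884651686, 'cy': 236.36512146778745, 'camera_from_world': array([[ 9.99998875e-01,  5.25607074e-04, -1.40515716e-03,
        -5.48716781e+02],
       [-8.85244434e-04,  9.62912281e-01, -2.69813187e-01,
         2.83859593e+01],
       [ 1.21122737e-03,  2.69814127e-01,  9.62911662e-01,
        -3.92534920e+02],
       [ 0.00000000e+00,  0.00000000e+00,  0.00000000e+00,
         1.00000000e+00]])}
```

Bracket is at (573.9,-17.6), yaw 0.081, with the bolt at about 1.28 and the half at about 1.42. I'll shut the fingers, align them, and go to the hinge side of the half.

Call:
drive_tool(
  motion=[0,0,0,-0.081,10,6,0,0,10,6,0,0,10,6,0,0,8,5,0,0,0,0,0,0],
  jaw=1,
  grip_force=10,
)

```text
clock: 0.6
eef_pos: [571.3, 44.5, 203.6]
eef_rot: [-3.138, -0.001, 1.647]
wrist_force: [0.4, 0.9, -0.1]
finger_gap: 57.4
```

```bash
cat >> h.py <<'E'
p0=np.array([573.89,-17.59,.0811])
def st():
    s=read_state(); d=s['eef_pos']-np.array([p0[0],p0[1],18]);c,q=np.cos(p0[2]),np.sin(p0[2])
    R=np.array([[c,q,0],[-q,c,0],[0,0,1]]); print("t",round(s['clock'],2),"br",(R@d).round(1),"F br",(R@s['wrist_force']).round(1),"yaw",s['eef_rot'].round(3),"gap",round(s['finger_gap'],1))
E
python3 - <<'E'
from h import *
st(); W=camera_info("wrist"); cv2.imwrite("pics/w1.png",camera("wrist")[...,::-1]); st()
h=lambda t:[0,30-55*np.cos(t)+12*np.sin(t),58+55*np.sin(t)+12*np.cos(t)]
for t in(1.35,1.42,1.5):print(t,h(t))
print(proj(W,world(p0,[[0,-121.6,43],[55,-60,10],[55,60,10],[-135,60,10],[-135,-60,10],[0,30,58],h(1.42)])).round(0))
E
```

```text
t 0.6 br [  2.4  62.1 185.6] F br [ 0.5  0.8 -0.1] yaw [-3.138e+00 -1.000e-03  1.647e+00] gap 57.4
t 0.65 br [  2.1  61.5 185.6] F br [ 0.4  0.4 -0. ] yaw [-3.138e+00 -1.000e-03  1.647e+00] gap 53.6
1.35 [0, np.float64(29.663312503802626), np.float64(114.29286492558275)]
1.42 [0, np.float64(33.601420309077916), np.float64(114.17855259578481)]
1.5 [0, np.float64(38.07939374752499), np.float64(113.71107068323543)]
[[315. 408.]
 [369. 333.]
 [374. 217.]
 [169. 218.]
 [181. 334.]
 [314. 265.]
 [313. 288.]]
```

View pics/w1.png

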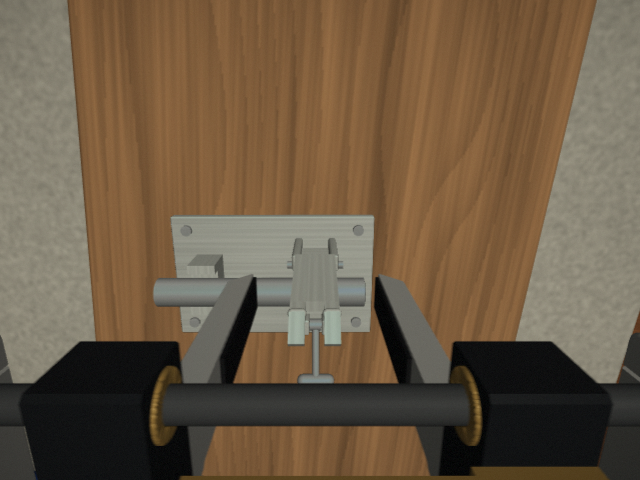

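The wrist view agrees with the fit: plate corners are at (374,217) and (172,217) against predicted (374,217) and (169,218), and the half is centred at column 314. Next I'll finish closing the fingers and descend behind the half.

Call:
drive_tool(
  motion=[0,-2,0,-0.004,0,0,0,0,0,0,0,0,0,0,0,0,0,0,0,0,0,0,0,0,0,0,0,0,0,0,0,0],
)

```text
clock: 1.32
eef_pos: [568.4, 42.7, 203.7]
eef_rot: [-3.138, -0.0, 1.65]
wrist_force: [-0.2, -0.5, -0.3]
finger_gap: 1.6
```

Call:
drive_tool(
  motion=[0,0,10,0,0,0,15,0,0,0,15,0,0,0,15,0,0,0,12,0,0,0,8,0,0,0,0,0,0,0,0,0],
)

```text
clock: 1.98
eef_pos: [567.4, 42.5, 121.8]
eef_rot: [-3.137, -0.0, 1.649]
wrist_force: [0.1, -0.1, 1.2]
finger_gap: 0.5
```

```bash
python3 -c "from h import *;st()"
```

```text
t 1.98 br [ -1.6  60.4 103.8] F br [ 0.1 -0.1  1.2] yaw [-3.137 -0.     1.649] gap 0.5
```

Call:
drive_tool(
  motion=[-6,1,-3,0,-6,0,-3,0,-6,0,0,0,-6,0,0,0,-6,0,0,0,0,0,0,0],
)

```text
clock: 2.48
eef_pos: [572.0, 10.0, 131.0]
eef_rot: [-3.141, -0.001, 1.649]
wrist_force: [-0.8, 0.2, -0.3]
finger_gap: 0.5
```

```bash
python3 -c "from h import *;st()"
```

```text
t 2.48 br [  0.4  27.6 113. ] F br [-0.8  0.2 -0.3] yaw [-3.141e+00 -1.000e-03  1.649e+00] gap 0.5
```

Call:
drive_tool(
  motion=[-5,0,1,0,-5,0,1.5,0,-5,0,2.5,0,-4,0,2.5,0,-4.5,0,3.5,0,-4,0,3.5,0,0,0,0,0],
)

```text
clock: 3.07
eef_pos: [574.5, -20.5, 115.2]
eef_rot: [3.142, -0.002, 1.649]
wrist_force: [0.1, 1.4, 0.2]
finger_gap: 0.4
```

```bash
python3 -c "
from h import *
st();a=camera('side')[...,::-1];b=camera('scene')[...,::-1]
f=lambda x:cv2.resize(x,(400,400),interpolation=cv2.INTER_CUBIC)
cv2.imwrite('pics/c2.png',np.hstack([f(b[170:320,250:400]),f(a[140:290,280:430])]))"
```

```text
t 3.07 br [ 0.3 -2.9 97.2] F br [0.2 1.4 0.2] yaw [ 3.142e+00 -2.000e-03  1.649e+00] gap 0.4
```

View pics/c2.png

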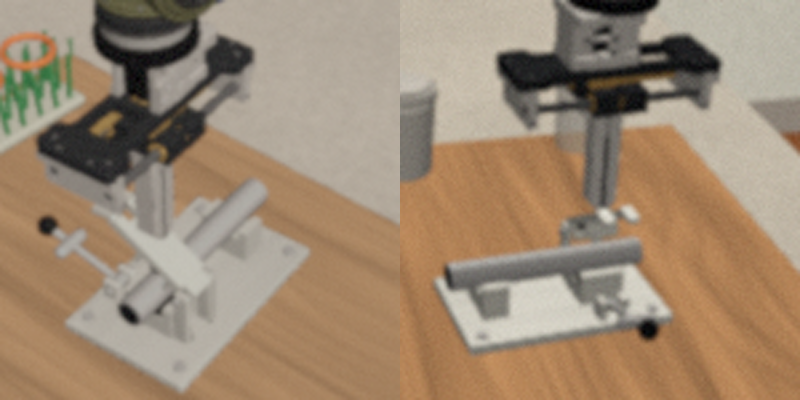

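Both views show the half following the finger, now about 0.55 rad from closed, with the bolt still lying out (knob at left crop (47,225)). Continuing down the arc.

Call:
drive_tool(
  motion=[-5,0,4,0,-4.5,0,4,0,-4,0,4,0,-4,0,4,0,-2,0,3,0,0,0,0,0],
)

```text
clock: 3.67
eef_pos: [576.6, -41.3, 95.2]
eef_rot: [3.14, -0.001, 1.65]
wrist_force: [0.3, 1.0, 1.4]
finger_gap: 0.6
```

```bash
python3 -c "from h import *;st()"
```

```text
t 3.67 br [  0.8 -23.8  77.2] F br [0.4 0.9 1.4] yaw [ 3.14e+00 -1.00e-03  1.65e+00] gap 0.6
```

Call:
drive_tool(
  motion=[0,0,2,0,0,0,2,0,0,0,1,0,0,0,0.7,0],
)

```text
clock: 4.0
eef_pos: [576.7, -42.1, 89.0]
eef_rot: [3.14, 0.0, 1.649]
wrist_force: [-0.8, -0.5, 0.3]
finger_gap: 0.2
```

Call:
drive_tool(
  motion=[0,0,0.8,0,0,0,0.8,0],
)

```text
clock: 4.17
eef_pos: [576.8, -42.2, 87.5]
eef_rot: [3.14, 0.001, 1.65]
wrist_force: [-0.7, -2.7, 5.2]
finger_gap: 0.7
```

```bash
python3 -c "from h import *;st()"
```

```text
t 4.17 br [  1.  -24.8  69.5] F br [-0.9 -2.6  5.2] yaw [3.14e+00 1.00e-03 1.65e+00] gap 0.7
```

Call:
drive_tool(
  motion=[0,0,0.7,0,0,0,0.6,0],
)

```text
clock: 4.33
eef_pos: [576.9, -42.4, 86.9]
eef_rot: [3.139, 0.001, 1.65]
wrist_force: [-4.2, -1.9, 7.3]
finger_gap: 0.3
```

Call:
drive_tool(
  motion=[0,0,0.5,0,0,0,0.5,0],
)

```text
clock: 4.5
eef_pos: [577.0, -42.4, 86.9]
eef_rot: [3.139, 0.001, 1.65]
wrist_force: [-2.7, -1.6, 7.1]
finger_gap: 0.7
```

Call:
drive_tool(
  motion=[0,0,0.9,0,0,0,0.9,0,0,0,0.9,0],
)

```text
clock: 4.75
eef_pos: [577.1, -42.5, 86.3]
eef_rot: [3.138, 0.002, 1.65]
wrist_force: [-4.8, -0.3, 11.0]
finger_gap: 0.5
```

Call:
drive_tool(
  motion=[0,0,1,0,0,0,1,0,0,0,1,0],
)

```text
clock: 5.0
eef_pos: [577.1, -42.5, 86.0]
eef_rot: [3.137, 0.003, 1.651]
wrist_force: [-5.0, -1.1, 12.0]
finger_gap: 0.7
```

```bash
python3 -c "from h import *;st()"
```

```text
t 5.0 br [  1.2 -25.1  68. ] F br [-5.  -0.7 12. ] yaw [3.137e+00 3.000e-03 1.651e+00] gap 0.7
```

Pressed to 12 N with about 2 mm of give (half ≈ -0.036) while the bolt hangs out. Next I'll lift off and check the rack's clearance before going outside the knob.

Call:
drive_tool(
  motion=[0,0,-3,0,0,0,-10,0,0,0,-20,0,0,0,-20,0,0,0,-10,0,0,0,0,0],
)

```text
clock: 5.5
eef_pos: [576.2, -41.5, 152.8]
eef_rot: [3.139, 0.001, 1.651]
wrist_force: [0.7, 0.1, -0.8]
finger_gap: 0.3
```

Run:
```python
from h import *
st();D=camera_info('side')
for px in ((310,343),(387,338),(383,322),(311,322),(372.6,263)):
    r=least_squares(lambda q:proj(D,[q[0],q[1],18])[0]-px,[560,-200]);print(px,r.x.round(0))
im=camera('side')[...,::-1].copy(); c=im[250:275,360:385].max(2)<60;ys,xs=np.nonzero(c);print(xs.mean()+360,ys.mean()+250)
```

```text
t 5.5 br [  0.4 -24.  134.8] F br [ 0.7  0.1 -0.8] yaw [3.139e+00 1.000e-03 1.651e+00] gap 0.3
(310, 343) [ 403. -313.]
(387, 338) [ 549. -330.]
(383, 322) [ 558. -285.]
(311, 322) [ 418. -255.]
(372.6, 263) [608. -78.]
372.61764705882354 263.02941176470586
```

Call:
drive_tool(
  motion=[-12,0,0,0,-20,0,0,0,-24,0,0,0,-24,0,0,0,-20,0,0,0,-14,0,0,0,-8,0,0,0,0,0,0,0],
)

```text
clock: 6.22
eef_pos: [583.4, -171.7, 143.5]
eef_rot: [-3.134, -0.002, 1.653]
wrist_force: [-0.3, 0.3, 0.4]
finger_gap: 0.8
```

```bash
python3 -c "from h import *;st()"
```

```text
t 6.22 br [  -3.  -154.3  125.5] F br [-0.3  0.3  0.4] yaw [-3.134e+00 -2.000e-03  1.653e+00] gap 0.8
```

Call:
drive_tool(
  motion=[0,1.5,8,0,0,1,16,0,0,0,20,0,0,0,20,0,0,0,14,0,0,0,8,0,0,0,0,0],
)

```text
clock: 6.8
eef_pos: [585.2, -165.8, 50.3]
eef_rot: [-3.133, -0.004, 1.657]
wrist_force: [-0.5, 0.2, 0.3]
finger_gap: 0.4
```

```bash
python3 -c "from h import *;st()"
```

```text
t 6.8 br [  -0.7 -148.6   32.3] F br [-0.5  0.2  0.3] yaw [-3.133 -0.004  1.657] gap 0.4
```

Call:
drive_tool(
  motion=[5,0,0,0,5,0,0,0,5,0,-2,0,5,0,-4,0,5,0,-6,0,4,0,-6,0,0,0,0,0],
)

```text
clock: 7.38
eef_pos: [585.6, -145.4, 78.4]
eef_rot: [3.139, 0.02, 1.656]
wrist_force: [0.2, -0.2, 0.9]
finger_gap: 0.5
```

Run:
```python
from h import *
st();S=camera_info('scene');D=camera_info('side');out=[]
a=camera('side')[...,::-1];b=camera('scene')[...,::-1]
f=lambda x:cv2.resize(x,(400,400),interpolation=cv2.INTER_CUBIC)
cv2.imwrite('pics/c3.png',np.hstack([f(b[190:310,230:350]),f(a[160:280,310:430])]))
for p in(1.0,.9,.8):print(p,proj(S,world(p0,[0,-45-80*np.sin(p),20+80*np.cos(p)])),proj(D,world(p0,[0,-45-80*np.sin(p),20+80*np.cos(p)])))
```

```text
t 7.38 br [   1.3 -128.4   60.4] F br [ 0.2 -0.2  0.9] yaw [3.139 0.02  1.656] gap 0.5
1.0 [[269.92551739 249.32600735]] [[371.82172563 252.91823508]]
0.9 [[271.25924925 248.00524066]] [[371.20647369 249.33415283]]
0.8 [[272.84175421 246.94253158]] [[370.459233   245.80490203]]
```

View pics/c3.png

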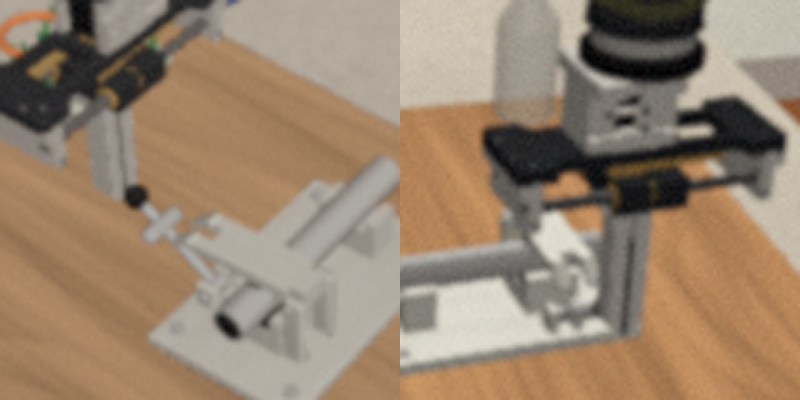

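The knob is riding on the finger, with scene position (271,248) giving a bolt angle of about 0.95; the half is closed. Continue.

Call:
drive_tool(
  motion=[5,0,0,0,4,0,-2,0,4,0,-3,0,4,0,-3,0,4,0,-3,0,0,0,0,0],
)

```text
clock: 7.98
eef_pos: [586.2, -131.4, 92.5]
eef_rot: [3.131, 0.036, 1.655]
wrist_force: [-0.2, 1.0, -0.0]
finger_gap: 0.4
```

Run:
```python
from h import *
st();S=camera_info('scene')
b=camera('scene')[...,::-1].astype(int)[235:260,262:300]
ys,xs=np.nonzero(b.max(2)<60);print(xs.mean()+262,ys.mean()+235,len(xs))
for p in(.8,.7,.6,.5):print(p,proj(S,world(p0,[0,-45-80*np.sin(p),20+80*np.cos(p)])))
```

```text
t 7.98 br [   3.  -114.5   74.5] F br [-0.1  1.  -0. ] yaw [3.131 0.036 1.655] gap 0.4
274.4074074074074 245.92592592592592 27
0.8 [[272.84175421 246.94253158]]
0.7 [[274.66114826 246.1533568 ]]
0.6 [[276.70253684 245.65074004]]
0.5 [[278.94800801 245.44491572]]
```

Call:
drive_tool(
  motion=[4,-1,-3,0,4,-1,-3,0,4,-1,-2,0,3,0,-1,0,0,0,0,0],
)

```text
clock: 8.45
eef_pos: [581.3, -114.6, 100.4]
eef_rot: [3.132, 0.035, 1.655]
wrist_force: [0.3, -2.0, 1.3]
finger_gap: 0.5
```

Run:
```python
from h import *
st();S=camera_info('scene')
b=camera('scene')[...,::-1].astype(int)[235:260,262:300]
ys,xs=np.nonzero(b.max(2)<60);print(xs.mean()+262,ys.mean()+235,len(xs))
for p in(.6,.5,.4,.3):print(p,proj(S,world(p0,[0,-45-80*np.sin(p),20+80*np.cos(p)])))
```

```text
t 8.45 br [ -0.4 -97.3  82.4] F br [ 0.2 -2.1  1.3] yaw [3.132 0.035 1.655] gap 0.5
280.0740740740741 245.2962962962963 27
0.6 [[276.70253684 245.65074004]]
0.5 [[278.94800801 245.44491572]]
0.4 [[281.37668366 245.54300853]]
0.3 [[283.96483599 245.94874125]]
```

Call:
drive_tool(
  motion=[1,0,-0.6,0,1,0,-0.6,0,1,0,-0.4,0,1,0,0,0],
)

```text
clock: 8.83
eef_pos: [580.6, -110.4, 101.2]
eef_rot: [3.133, 0.034, 1.655]
wrist_force: [0.7, -0.9, 0.9]
finger_gap: 0.0
```

Call:
drive_tool(
  motion=[1,0,0,0,1,0,0,0,1,0,0,0,1,0,0,0],
)

```text
clock: 9.17
eef_pos: [580.1, -106.1, 100.8]
eef_rot: [3.134, 0.034, 1.655]
wrist_force: [0.3, -0.4, 0.6]
finger_gap: 0.3
```

```bash
python3 -c "from h import *;st()"
```

```text
t 9.17 br [ -1.  -88.7  82.8] F br [ 0.3 -0.4  0.6] yaw [3.134 0.034 1.655] gap 0.3
```

Call:
drive_tool(
  motion=[1,0,-0.4,0,1,0,-0.4,0,1,0,-0.3,0,1,0,0,0],
)

```text
clock: 9.5
eef_pos: [579.9, -102.8, 102.0]
eef_rot: [3.133, 0.036, 1.655]
wrist_force: [0.1, -5.5, 2.9]
finger_gap: 0.4
```

Call:
drive_tool(
  motion=[1,0,0,0,1,0,0,0,1,0,0,0,1,0,0,0],
)

```text
clock: 9.83
eef_pos: [579.8, -100.7, 103.0]
eef_rot: [3.132, 0.039, 1.654]
wrist_force: [-0.3, -7.2, 1.7]
finger_gap: 0.2
```

```bash
python3 -c "from h import *;st()"
```

```text
t 9.83 br [ -0.9 -83.3  85. ] F br [-0.9 -7.2  1.7] yaw [3.132 0.039 1.654] gap 0.2
```

Call:
drive_tool(
  motion=[1.2,0,0,0,1.2,0,0,0,1.2,0,0,0,1.2,0,0,0],
)

```text
clock: 10.17
eef_pos: [579.6, -98.7, 103.8]
eef_rot: [3.131, 0.045, 1.653]
wrist_force: [0.4, -9.3, 0.5]
finger_gap: 0.6
```

Call:
drive_tool(
  motion=[1.2,0,0,0,1.2,0,0,0,1.2,0,0,0,1.2,0,0,0],
)

```text
clock: 10.5
eef_pos: [579.5, -97.2, 104.4]
eef_rot: [3.13, 0.05, 1.651]
wrist_force: [-0.2, -8.2, 1.2]
finger_gap: 0.2
```

```bash
python3 -c "from h import *;st()"
```

```text
t 10.5 br [ -0.9 -79.8  86.4] F br [-0.9 -8.1  1.2] yaw [3.13  0.05  1.651] gap 0.2
```

Call:
drive_tool(
  motion=[1.4,0,0.1,0,1.4,0,0.1,0,1.4,0,0.1,0,1.4,0,0.1,0],
)

```text
clock: 10.83
eef_pos: [579.4, -94.2, 105.2]
eef_rot: [3.128, 0.055, 1.65]
wrist_force: [-0.1, -4.7, 3.5]
finger_gap: 0.2
```

Call:
drive_tool(
  motion=[1.4,0,0.1,0,1.4,0,0.1,0,1.4,0,0.1,0,1.4,0,0.1,0],
)

```text
clock: 11.17
eef_pos: [579.2, -88.6, 105.4]
eef_rot: [3.127, 0.056, 1.649]
wrist_force: [0.3, -1.1, 0.8]
finger_gap: 0.5
```

```bash
python3 -c "from h import *;st()"
```

```text
t 11.17 br [ -0.4 -71.3  87.4] F br [ 0.2 -1.1  0.8] yaw [3.127 0.056 1.649] gap 0.5
```

Call:
drive_tool(
  motion=[1,0,0,0,1,0,0,0,1,0,0,0,1,0,0,0,1,0,0,0],
)

```text
clock: 11.58
eef_pos: [578.2, -81.8, 104.1]
eef_rot: [3.129, 0.054, 1.65]
wrist_force: [0.7, -2.0, 1.6]
finger_gap: 0.5
```

Call:
drive_tool(
  motion=[1,0,0,0,1,0,0,0,1,0,0,0],
)

```text
clock: 11.83
eef_pos: [578.2, -79.9, 104.2]
eef_rot: [3.128, 0.056, 1.65]
wrist_force: [1.3, -11.1, 0.4]
finger_gap: 0.5
```

```bash
python3 -c "from h import *;st()"
```

```text
t 11.83 br [ -0.7 -62.4  86.2] F br [  0.3 -11.2   0.4] yaw [3.128 0.056 1.65 ] gap 0.5
```

Call:
drive_tool(
  motion=[1.1,0,0,0,1.1,0,0,0,1.1,0,0,0],
)

```text
clock: 12.08
eef_pos: [578.2, -80.0, 104.3]
eef_rot: [3.127, 0.062, 1.649]
wrist_force: [0.7, -9.3, -0.9]
finger_gap: 0.2
```

```bash
python3 -c "from h import *;st()"
```

```text
t 12.08 br [ -0.8 -62.5  86.3] F br [-0.1 -9.3 -0.9] yaw [3.127 0.062 1.649] gap 0.2
```

It is stalled against the stop at 9–11 N, exactly where the knob should be upright (-62.4 mm). Backing off and checking.

Call:
drive_tool(
  motion=[-2,0,0,0,-6,0,0,0,-12,0,0,0,-15,0,0,0,-15,0,-5,0,-5,0,-20,0,0,0,-20,0,0,0,0,0],
)

```text
clock: 12.75
eef_pos: [580.7, -138.0, 152.6]
eef_rot: [3.131, 0.059, 1.648]
wrist_force: [0.1, -0.1, -0.2]
finger_gap: 0.5
```

Run:
```python
from h import *
st();S=camera_info('scene');D=camera_info('side')
a=camera('side')[...,::-1];b=camera('scene')[...,::-1]
f=lambda x:cv2.resize(x,(400,400),interpolation=cv2.INTER_CUBIC)
cv2.imwrite('pics/c4.png',np.hstack([f(b[200:310,260:370]),f(a[180:290,290:400])]))
m=[]
for im,I in((b,S),(a,D)):
    q=proj(I,world(p0,[0,-45,100]))[0]; u,v=q.round().astype(int)
    c=im[v-9:v+10,u-9:u+10].max(2)<60;ys,xs=np.nonzero(c);o=(xs.mean()+u-9,ys.mean()+v-9);m.append((I,*o));print("pred",q,"seen",o,len(xs))
k,r=tri(m);print(k,r);d=k-[p0[0],p0[1],18];c,s=np.cos(p0[2]),np.sin(p0[2]);print(c*d[0]+s*d[1],-s*d[0]+c*d[1],d[2])
```

```text
t 12.75 br [  -3.  -120.5  134.6] F br [ 0.1 -0.1 -0.2] yaw [3.131 0.059 1.648] gap 0.5
pred [292.41057021 248.99311231] seen (np.float64(292.41379310344826), np.float64(248.72413793103448)) 29
pred [361.16227315 224.14615067] seen (np.float64(361.08), np.float64(224.44)) 25
[576.92633507 -63.21756991 117.79620882] [-0.06740675  0.03286143 -0.07352413 -0.03047904]
-0.6699856393530377 -45.723578007395396 99.79620881960389
```

View pics/c4.png

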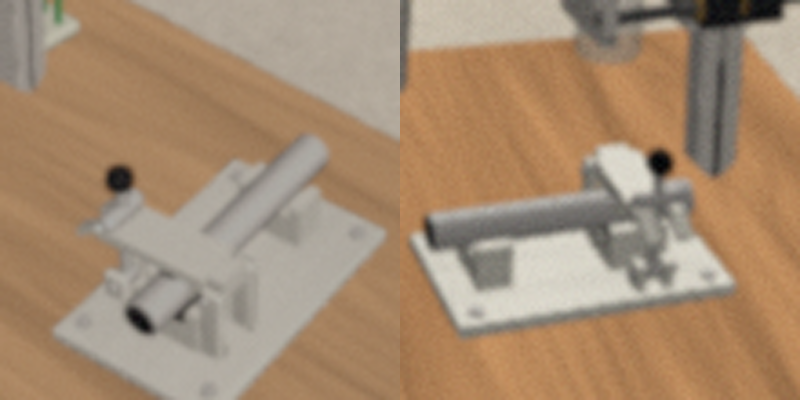

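The knob stands upright (left crop (119,179), right crop (659,162)). It triangulates to bracket (-0.7,-45.7,99.8) against the ideal (0,-45,100), which is about 0.01 rad. The bar sits behind the lip, the tube is in both rests, and the gripper is clear. Handing in.

```bash
python3 -c "from cell import *;print(sign_off())"
```

```text
the job is handed in; nothing more can be done
None
```

The rail is clamped and the bolt is locked over the lip, holding with the gripper clear. I handed the job in at about 13 s; `sign_off` gives no verdict.

- **Press:** I swung the hinged half over with the shut fingers and pressed it at `jaw_back` to about 12 N. The rubber gave about 2 mm (half near -0.036 rad) while the bolt still hung out at about 1.28 rad.
- **Bolt:** I swung it up by the knob, wedging it over the lip at up to about 9 N. I then pushed it against its stop at 9–11 N, where the arm stalled at the position expected for an upright bolt.
- **Final checks:** After backing off, the wrist force was about 0. The knob triangulated to within 1 mm of upright (about 0.01 rad), and the pictures show the bar behind the lip and the tube in both rests.
- **Not measured directly:** The final jaw angle and the bystanders' positions. The jaw angle is inferred from the bar sitting behind the lip. I kept the arm clear of the bystanders.
- **Oddities:** The tool drifted by up to 0.06 rad of tilt during the bolt push, and there was a side force of up to 5 N during the press. Neither had any visible effect.

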